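Sort nozzles, reamers and tape into their trays

ROBOT

A 6-joint arm with a two-finger parallel gripper is mounted at the origin on a cart in front of the work surface, level with it; the furniture and walls round the work are solid. World frame = base frame: x ahead of the robot, y to its left, z up, the work surface at z = 0. Lengths are in mm, angles in rad, forces in N, time in s.
With the tool pointing down it reaches from about 300 to 775 mm from the base axis. Payload 14.6 kg.
Tool frame: the origin (TCP) lies on the centre line of the jaws, within the pads' length; the fingertips stand manip.tcp_to_tips ahead of it and the grasp point (between the pads) lies 5 mm behind it (manip.tcp_to_tips is the distance from the TCP to the fingertips, in mm); z points along the fingers, y is the direction in which the jaws open and shut (so a half turn about z gives the same grasp; the last joint's range is limited). The gripper opens to 94 mm and grips with 3 to 60 N. Pads are 16 mm wide; open, the fingers measure 119 mm over their backs; the gripper's body (75 mm by 177 mm) begins 78 mm behind the grasp point.
Start: joints at [-1.195, 0.3, 1.521, -0, 1.321, -0.067], TCP at [235.651, -496.949, 219.446] pointing down, gripper open.
Joint ranges: [-3.03, 3.03], [-0.79, 2.21], [0.23, 2.52], [-1.04, 4.18], [0, 3.07], [-2.55, 2.55]. Speed limits (rad/s): [2.22, 2.22, 2.57, 3.14, 3.14, 3.14].

INTERFACE

Orientations are given as [roll, pitch, yaw] about the fixed x, y, z axes, in that order (R = Rz(yaw) Ry(pitch) Rx(roll)).
In Python, from cell import manip, optics, workorder gives the robot as it stands. The module is installed in compiled form; this text tells all that it offers.
- The arm moves only by the tool jog_arm, never from a script. Its argument "deltas" is text: rows parted by semicolons, each of 5 numbers parted by spaces: the shift along the tool's x, y, z in mm, then the turn about the tool's z in rad, then the finger opening in mm, from 0 to 94. In form: tx ty tz twist grip; .... A call has exactly 10 rows; each row is the pose to reach, as a shift and turn from the pose commanded when the call began, along the tool's axes at that moment; what a row does not reach only later rows make up. A row lasts 1/8 s, in which the tool goes at most 62.5 mm and 10.7 degrees, less where a joint would pass 70% of its speed; a pose out of reach is approached as far as the arm can. A call with a gripper value outside its range is refused whole. The fingers move at their own pace and stop on an object; "squeeze" is the grip in N (left out, the last holds). Time passes only in rows, so rows that repeat a pose let the fingers close, or fill a call up. It gives the time, the measured TCP pose, the force and the opening at its end, in the units of the state.
- manip.read_state(): the state, without advancing time (a new reading comes with each control period).
- optics.camera(name): name is "scene" or "top"; returns (picture, depth): 420x560x3 uint8, red, green, blue; 420x560 float32, mm along the optical axis (not along the pixel's ray), 0 where there is no reading.
- optics.get_calibration(name): a dict with "intrinsics" (3x3 intrinsics, pixels), "dist_coeffs" ([k1, k2, p1, p2, k3] as OpenCV has them; the pictures are not rectified), "R" (3x3) and "t" (3): a world point X has camera coordinates R X + t. Camera axes: x right, y down, z forward; pixel columns grow to the right and rows downward; lengths in mm; the calibration is good to about 2 mm. A picture is of the moment at which its call begins. get_calibration takes no time and is no camera call.
- workorder.sign_off(): hands the job in, once; it reports no verdict.
The state is a dict: "clock": time; "joints": joint angles; "qd": joint speeds; "effort": joint torques, N m; "eef_pos": TCP position; "eef_rot": TCP orientation; "wrist_force": force on the tool from outside, world axes, zero at the start; "moment": the same for the moment, N m; "finger_gap": finger opening in mm.
Only numpy, scipy, OpenCV 4.12 (cv2) and the standard library are available. Lean on these libraries where they do the work, as an engineer would, in place of code of your own. Each camera call takes 0.05 s, during which the arm holds its last target.

TASK

Sort the five loose things off the front of the bench into the three dark steel trays behind them: stand the two nozzles upright in the small tray, one in each bay, lay the two black reamers flat lengthwise in the big tray, one in each of its two long lanes, and lay the roll of black tape flat in the round dish. The grease tin beside the work and the closed teal case behind the trays stay where they are.

Things in the scene. Friction and masses are not known exactly. Their poses are not given: they have to be found in the camera images.
- nozzle_1_mid (a point): injector nozzle, darker steel, 54 high, standing on its wide end on the bench: a round collar 18 across at the foot (about the lowest 20), tapering above to a thin tip. Point at its centre, 27 above its underside, z up along its axis; it is round, so yaw does not matter
- nozzle_2_mid (a point): injector nozzle, lighter steel, 54 high, standing on its wide end on the bench: a round collar 18 across at the foot (about the lowest 20), tapering above to a thin tip. Point at its centre, 27 above its underside, z up along its axis; it is round, so yaw does not matter. Either nozzle may go in either bay
- reamer_9_mid (a point): the smaller hand reamer, a black round rod 121 long and 10 thick lying on the bench, with a square drive at one end; take it across the middle of the shank. Point at its centre, 5 above its underside; its length runs along its y, z is up; it may lie either way round
- reamer_12_mid (a point): the larger hand reamer, a black round rod 141 long and 13 thick lying on the bench, with a square drive at one end; take it across the middle of the shank. Point at its centre, 6.5 above its underside; its length runs along its y, z is up; it may lie either way round. Either reamer may go in either lane
- tape_1_mid (a point): roll of black tape lying flat on the bench, round, 57 across the outside, 19 high. Point at its centre, 9.5 above its underside, z up; yaw does not matter
- dish_floor (a point): round dark steel dish, fixed to the bench: outside 150 across at the rim and 15 high, flat inner floor about 120 across, walls sloping outward. Point at the centre of the inner floor, 4 above the bench
- bay_tray: small rectangular two-bay dark steel tray, fixed to the bench: 88 (x) by 112 (y) and 11 high, floor and walls 4 thick, with one divider 4 thick across its middle (along x), about as high as the walls; each bay is 80 along x and 50 along y inside, the bays' centres lie 27 either side of the tray's centre along y. Point at the centre of the underside, on the bench; the inner floor is 4 above it
- reamer_tray: big rectangular dark steel tray with two long lanes, fixed to the bench: 136 (x) by 182 (y) and 12 high, floor and walls 4 thick, with one divider 4 thick along its length (y), about as high as the walls; each lane is 62 along x and 174 along y inside, the lanes' centres lie 33 either side of the tray's centre along x. Point at the centre of the underside, on the bench; the inner floor is 4 above it
- grease_tin_mid (a point): bystander: round blue and white grease tin, 68 across, 34 high; point at its centre, 17 above the bench. Not to be moved
- shim_case_mid (a point): bystander: closed flat teal case behind the trays, 72 (x) by 130 (y) by 26 high; point at its centre, 13 above the bench. Not to be moved
Things that resemble listed ones, but are neither listed nor needed, are in the scene too. What is shaped like the part that bears tape_1_mid but blue, green or orange is not meant.

How it is judged:
By the outcome, as a careful person would: the job done as asked, in the order asked, and still so for the second after the job is handed in, with the robot touching nothing.
It also fails if it takes over 115 s, if anything falls off the work surface, if the arm or the gripper's body presses on something with over 40 N, if the wrist force passes 120 N, or if a joint passes its speed limit or range.

## Working session

There is one attempt and no reset: what is moved stays moved. The work goes in short steps, Python scripts to look and compute and a tool call to move; the robot and the scene stay as the last step left them, time stands still between calls to the robot, and variables do not carry over. Pictures are saved under pics/ and viewed, and the job is handed in when it is done.

Besides the shell and the picture viewer there is one more tool, called as a command line: name --argument value ..., lists and objects as JSON in quotes. jog_arm: Moves the arm, as the interface text tells. Its arguments: {"type":"object","properties":{"deltas":{"type":"string"},"squeeze":{"type":"number"}},"required":["deltas"]}

```bash
mkdir -p pics; python3 - <<'E'
from cell import manip, optics
import cv2,numpy as np
print(manip.read_state(), manip.tcp_to_tips)
for n in("scene","top"):
    p,d=optics.camera(n); c=optics.get_calibration(n); print(n,c)
    cv2.imwrite(f"pics/{n}0.png",cv2.resize(p[:,:,::-1],(800,600),interpolation=cv2.INTER_CUBIC)); np.savez(f"pics/{n}0.npz",p=p,d=d)
E
```

```text
{'clock': 0.0, 'joints': array([-1.19458631e+00,  3.00482289e-01,  1.52157502e+00, -4.19756968e-06,
        1.32069270e+00, -6.66196095e-02]), 'qd': array([ 0.00083054,  0.00036112,  0.00045443, -0.00010871,  0.00081132,
       -0.00092189]), 'effort': array([-2.04918324e-03, -5.31813920e+01, -3.52737737e+01,  7.07885530e-02,
        2.43569026e-02, -6.42584610e-05]), 'eef_pos': array([ 235.57110739, -496.72859887,  218.88274469]), 'eef_rot': array([-3.14043759e+00, -7.29888581e-05,  4.42830628e-01]), 'wrist_force': array([-0.28689173,  0.19759592,  0.03398491]), 'moment': array([ 0.05264709, -0.00587   ,  0.01701345]), 'finger_gap': 94.07453795708255} 14.0
scene {'intrinsics': array([[386.89557675,   0.        , 279.00569701],
       [  0.        , 386.89557675, 212.85591145],
       [  0.        ,   0.        ,   1.        ]]), 'dist_coeffs': array([-0.01439404,  0.        ,  0.        ,  0.        ,  0.        ]), 'R': array([[-0.81262599, -0.5827824 , -0.00191884],
       [-0.40711265,  0.57002364, -0.71367524],
       [ 0.41701115, -0.57916986, -0.7004741 ]]), 't': array([506.03790286, 264.55771216, 838.86009651])}
top {'intrinsics': array([[383.98092101,   0.        , 276.16365549],
       [  0.        , 383.98092101, 209.48313222],
       [  0.        ,   0.        ,   1.        ]]), 'dist_coeffs': array([0.03223921, 0.        , 0.        , 0.        , 0.        ]), 'R': array([[ 0.01756717, -0.99982682, -0.00614131],
       [-0.99455426, -0.01684279, -0.10285006],
       [ 0.10272882,  0.00791465, -0.99467791]]), 't': array([ 30.38043721, 614.18099863, 964.68258733])}
```

View pics/scene0.png

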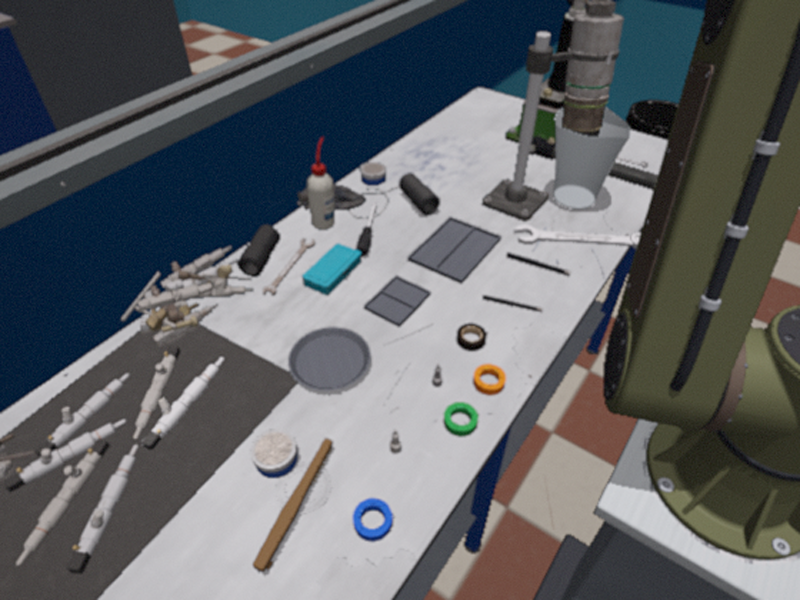

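View pics/top0.png

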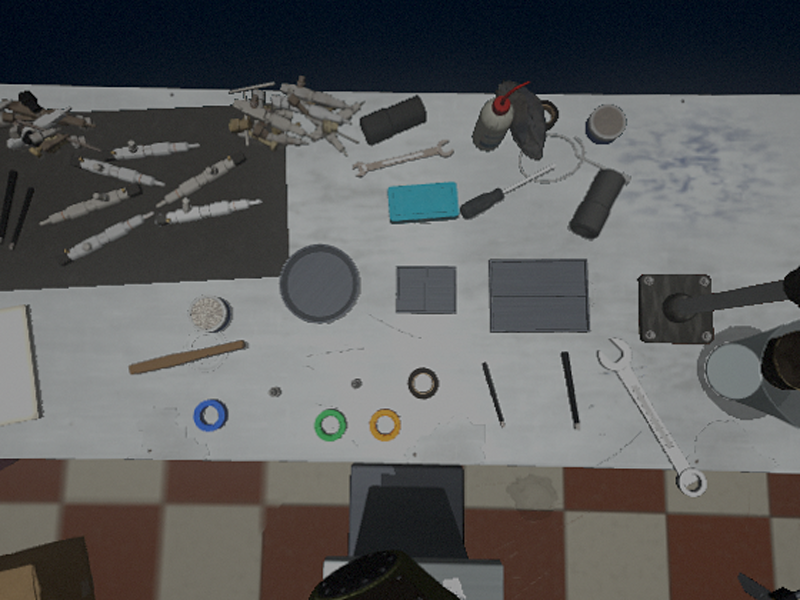

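The top view (shown at 800x600) is clear. Nozzles are at about (275,392) and (357,383), black tape at (423,383), the small reamer at (494,394) and the large one at (570,390). The dish is at (320,283), the bay tray at (426,289), the reamer tray at (538,296), the tin at (209,314) and the case at (423,202). Next I'll measure them.

```bash
cat > h.py <<'E'
import numpy as np,cv2
from cell import optics
def cast(name,uv,z):
    c=optics.get_calibration(name);K,D,R,t=c["intrinsics"],c["dist_coeffs"],c["R"],c["t"]
    n=cv2.undistortPoints(np.array(uv,float).reshape(-1,1,2),K,D).reshape(-1,2)
    d=np.c_[n,np.ones(len(n))]@R; o=-R.T@t
    return o+d*((z-o[2])/d[:,2])[:,None]
def proj(name,X):
    c=optics.get_calibration(name)
    return cv2.projectPoints(np.array(X,float).reshape(-1,1,3),cv2.Rodrigues(c["R"])[0],c["t"],c["intrinsics"],c["dist_coeffs"])[0].reshape(-1,2)
def blobs(mask,roi,amin=15):
    x0,y0,x1,y1=roi; m=np.zeros_like(mask,np.uint8); m[y0:y1,x0:x1]=mask[y0:y1,x0:x1]*255
    cs,_=cv2.findContours(m,cv2.RETR_EXTERNAL,cv2.CHAIN_APPROX_NONE)
    return sorted([c for c in cs if cv2.contourArea(c)>=amin],key=cv2.contourArea,reverse=True)
E
python3 - <<'E'
from h import *
p=np.load("pics/top0.npz")["p"]; g=p.max(2)
def rep(nm,roi,th,z):
    for c in blobs(g<th,roi)[:3]:
        w=cast("top",c.reshape(-1,2),z)[:,:2].astype(np.float32)
        r=cv2.minAreaRect(w); m=cv2.moments(c)
        print(nm,"minrect c",np.round(r[0],1),"size",np.round(r[1],1),"ang",round(r[2],1),"centroid",np.round(cast("top",[[m["m10"]/m["m00"],m["m01"]/m["m00"]]],z)[0],1))
rep("noz",(180,258,265,285),110,10)
rep("tape",(280,250,312,285),100,19)
rep("ream9",(325,245,360,305),100,5)
rep("ream12",(385,240,412,305),100,6)
rep("dish",(190,165,258,230),120,15)
rep("bay",(270,180,325,225),120,11)
rep("rtray",(335,175,420,240),120,12)
for nm,X in dict(noz1=(0,0,0)).items(): pass
print(g[270:278,188:198])
crop=p[230:310,170:430,::-1]; cv2.imwrite("pics/crop1.png",cv2.resize(crop,None,fx=3,fy=3))
s=np.load("pics/scene0.npz")["p"]
cv2.imwrite("pics/crop2.png",cv2.resize(s[150:330,250:420,::-1],None,fx=3.3,fy=3.3))
E
```

```text
noz minrect c [443.3 256. ] size [15.4 18.3] ang 0.9 centroid [443.9 256.   10. ]
noz minrect c [461.1 109.3] size [15.5 15.7] ang 1.4 centroid [461.  109.1  10. ]
tape minrect c [464.  -12.1] size [53.8 55.1] ang 72.7 centroid [463.8 -12.1  19. ]
ream9 minrect c [ 445.6 -141.3] size [117.4  10. ] ang 17.2 centroid [ 450.1 -140.2    5. ]
ream12 minrect c [ 457.9 -281.4] size [137.3  13.7] ang 8.5 centroid [ 462.4 -280.7    6. ]
dish minrect c [650.8 189.8] size [163.8 162.8] ang 1.4 centroid [648.5 189.4  15. ]
bay minrect c [635.5 -16.6] size [ 88.2 111.8] ang 0.9 centroid [635.5 -16.6  11. ]
rtray minrect c [ 628.6 -224.4] size [135.6 184.2] ang 1.0 centroid [ 627.9 -224.5   12. ]
[[158 160 159 161 149 136 151 161 159 159]
 [159 144 113 104 102 100  88  88 139 160]
 [153 119  83  75  63  89  89  61 132 163]
 [125  98 100  91  66  62  86  75  81 138]
 [126  97  73  84  75  59  88  77  70 136]
 [132 102  69  89  77  63 106  95  81 137]
 [137 108 101  88  67  94  95  76 131 159]
 [157 139 117 118 126 111  92 133 159 158]]
```

View pics/crop1.png

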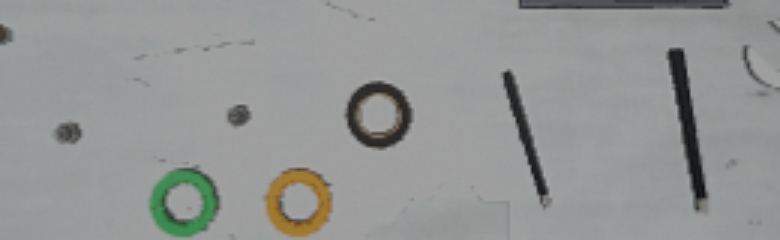

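View pics/crop2.png

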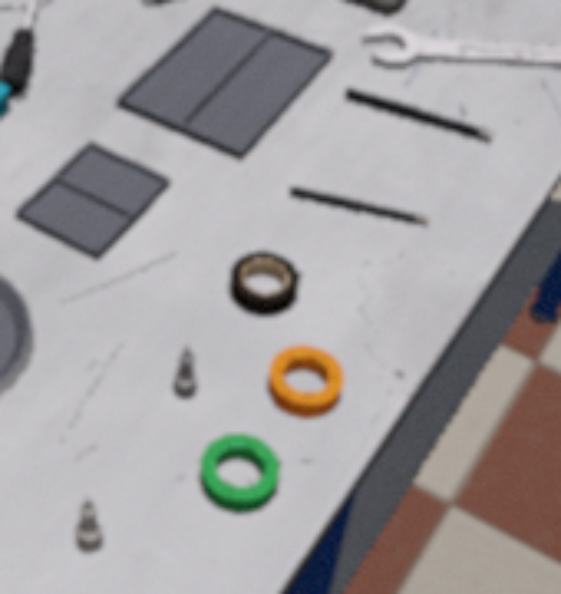

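Sizes match the given ones: tape 54–55 against 57, bay tray 88x112, reamer tray 136x184, and reamers 117/137 plus the bright drive. The dish blob merged with the dark mat, so I'll redo it and cross-check against the scene view.

```bash
python3 - <<'E'
from h import *
p=np.load("pics/top0.npz")["p"]; s=np.load("pics/scene0.npz")["p"]; d=np.load("pics/top0.npz")["d"]
hsv=cv2.cvtColor(p,cv2.COLOR_RGB2HSV)
x0,y0=185,160; u=cv2.resize(cv2.cvtColor(p[y0:238,x0:265],cv2.COLOR_RGB2GRAY),None,fx=4,fy=4,interpolation=cv2.INTER_CUBIC)
for r0,r1,z in((85,130,15),):
    h=cv2.HoughCircles(u,cv2.HOUGH_GRADIENT,1,8,param1=80,param2=20,minRadius=r0,maxRadius=r1)
    for c in h[0][:4]:
        q=[[(c[0]+.5)/4-.5+x0,(c[1]+.5)/4-.5+y0]]; print("dish hough",np.round(c,1),np.round(cast("top",q,15),1), "r mm",c[2]/4*2.45)
cv2.imwrite("pics/dish.png",u)
# colour rings
for nm,lo,hi,roi in(("green",50,80,(200,270,260,320)),("orange",10,25,(250,270,290,320)),):
    for c in blobs((hsv[:,:,1]>100)&(hsv[:,:,0]>lo)&(hsv[:,:,0]<hi),roi)[:1]:
        print(nm,[np.round(v,1) for v in cv2.minEnclosingCircle(cast("top",c.reshape(-1,2),19)[:,:2].astype(np.float32))])
# scene-view check: project found points
for nm,X in dict(n1=(443.5,256,27),n2=(461,109.2,27),tape=(464,-12.1,19),r9=(444.5,-141.6,5),r12=(456.5,-281.5,6.5),bay=(635.5,-16.6,11),rt=(628.2,-224.5,12),dish=(649,190,4)).items():
    q=proj("scene",[X])[0]; cv2.drawMarker(s,tuple(np.round(q).astype(int).tolist()),(255,0,0),0,5); 
for nm,X,h in(("bay",(635.5,-16.6),(44,56)),("rt",(628.2,-224.5),(68,91))):
    cs=[(X[0]+a*h[0],X[1]+b*h[1],11.5) for a,b in((1,1),(1,-1),(-1,-1),(-1,1))]
    for q in proj("scene",cs): cv2.circle(s,tuple(np.round(q).astype(int).tolist()),1,(0,255,0),-1)
cv2.imwrite("pics/chk.png",cv2.resize(s[140:330,190:420,::-1],None,fx=3.15,fy=3.15,interpolation=cv2.INTER_NEAREST))
E
```

```text
dish hough [155.5 155.5 112.2] [[642.2 181.   15. ]] r mm 68.722496
dish hough [153.5 143.5 101.2] [[650.2 182.6  15. ]] r mm 61.985
dish hough [145.5 158.5 103.1] [[640.  187.6  15. ]] r mm 63.14875
dish hough [163.5 149.5 121.7] [[646.3 175.8  15. ]] r mm 74.54125
green [array([387. , 153.9]), np.float64(27.7)]
orange [array([388.5,  55.3]), np.float64(27.7)]
```

View pics/chk.png

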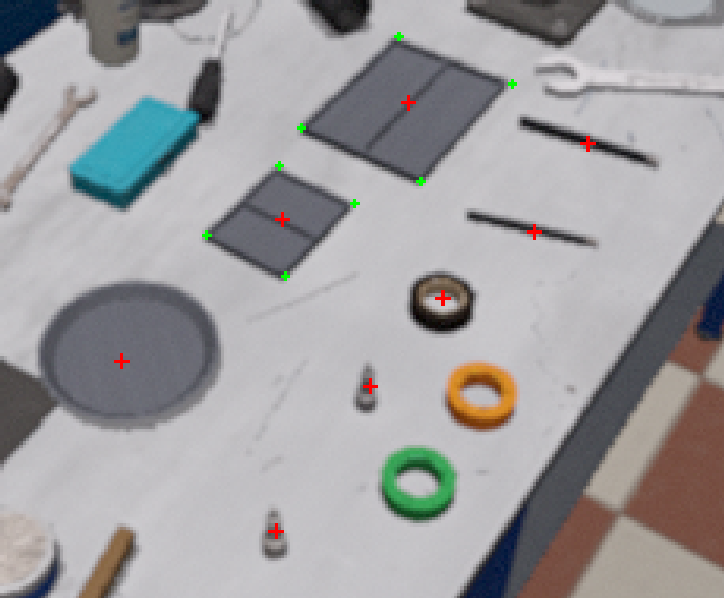

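View pics/dish.png

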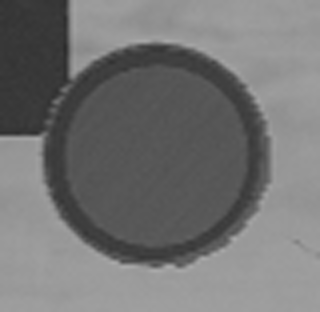

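Cross-check: the projected points land on the tape, both reamers and the tray corners. The nozzle marks are about 1 px right of the bodies, so I shift them by about +1 mm. The dish crop puts its centre at about (156,155), which is roughly (642,181) with a floor radius of about 57, so it fits.

Next I'll write a delta helper and start with the nozzle nearest the bay tray.

```bash
cat > g.py <<'E'
import sys,numpy as np
from cell import manip
s=manip.read_state(); p=s["eef_pos"]; yaw=s["eef_rot"][2]
print("t",round(s["clock"],2),"pos",np.round(p,1),"yaw",round(yaw,4),"gap",round(s["finger_gap"],1),"q",np.round(s["joints"],2),"F",np.round(s["wrist_force"],1))
# relative to a pose: args groups x,y,z,yaw ; all relative to current pose
c,n=np.cos(yaw),np.sin(yaw)
for a in sys.argv[1:]:
    x,y,z,w=map(float,a.split(","))
    d=np.array([x,y,z])-p
    print(a,"->",np.round([c*d[0]+n*d[1],n*d[0]-c*d[1],-d[2]],1),"twist",round(yaw-w,3))
E
python3 g.py 410,-30,200,1.571
```

```text
t 0.1 pos [ 235.6 -496.7  218.9] yaw 0.4428 gap 94.0 q [-1.19  0.3   1.52  0.    1.32 -0.07] F [ 0.9  0.3 -0.2]
410,-30,200,1.571 -> [ 357.6 -347.    18.9] twist -1.128
```

jog_arm --deltas "20 -20 1 -0.1 50;70 -68 4 -0.28 50;125 -121 7 -0.46 50;180 -175 10 -0.64 50;230 -223 12 -0.82 50;280 -272 15 -1.0 50;325 -315 17 -1.128 50;350 -340 19 -1.128 50;358 -347 19 -1.128 50;358 -347 19 -1.128 50" --squeeze 15

```text
clock: 1.35
eef_pos: [410.6, -28.4, 200.1]
eef_rot: [-3.141, -0.0, 1.574]
wrist_force: [-0.5, -0.0, -0.2]
finger_gap: 49.8
```

```bash
python3 g.py 462,110,110,1.571 462,110,17,1.571
```

```text
t 1.35 pos [410.6 -28.4 200.1] yaw 1.5741 gap 49.8 q [-0.16  0.01  1.91  0.    1.23 -0.16] F [-0.5 -0.  -0.2]
462,110,110,1.571 -> [138.2  51.8  90.1] twist 0.003
462,110,17,1.571 -> [138.2  51.8 183.1] twist 0.003
```

jog_arm --deltas "30 10 20 0 50;70 26 45 0 50;110 42 70 0 50;130 50 85 0 50;138 52 90 0 50;138 52 90 0 50;138 52 90 0 50;138 52 90 0 50;138 52 90 0 50;138 52 90 0 50"

```text
clock: 2.6
eef_pos: [462.5, 107.8, 110.6]
eef_rot: [3.141, -0.0, 1.571]
wrist_force: [-0.5, 0.1, -0.5]
finger_gap: 50.3
```

```bash
python3 g.py 462,110,17,1.571;  python3 - <<'E'
from h import *
p,d=optics.camera("top"); cv2.imwrite("pics/a1.png",cv2.resize(p[170:330,150:350,::-1],None,fx=3.5,fy=3.5))
s,d=optics.camera("scene"); cv2.imwrite("pics/a2.png",cv2.resize(s[150:330,200:420,::-1],None,fx=3.3,fy=3.3))
E
```

```text
t 2.6 pos [462.5 107.8 110.6] yaw 1.5707 gap 50.3 q [ 0.15  0.26  1.85 -0.    1.03  0.15] F [-0.5  0.1 -0.5]
462,110,17,1.571 -> [ 2.2 -0.5 93.6] twist -0.0
```

View pics/a2.png

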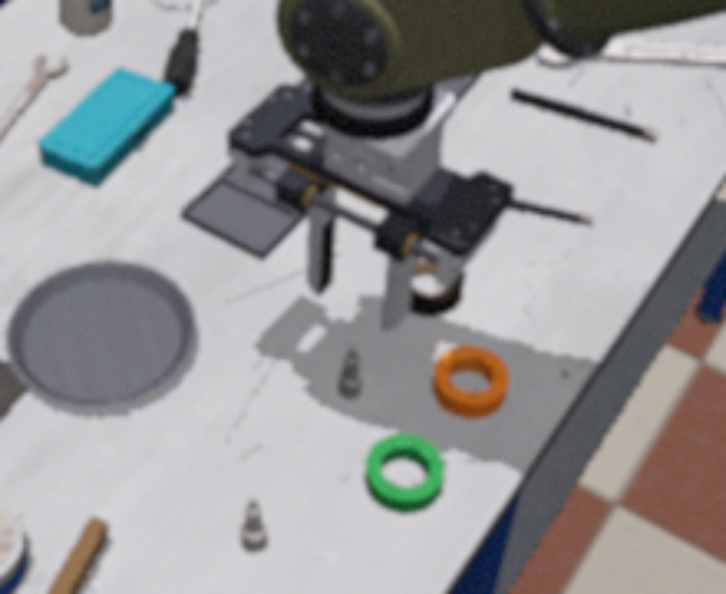

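The scene picture shows the open jaws lined up over the darker nozzle at crop (350,375), opening along x, clear of the rings. I'll descend and close.

jog_arm --deltas "2 0 25 0 50;2 0 50 0 50;2 0 70 0 50;2 0 85 0 50;2 0 94 0 50;2 0 94 0 50;2 0 94 0 30;2 0 94 0 10;2 0 94 0 10;2 0 94 0 10" --squeeze 15

```text
clock: 3.95
eef_pos: [462.5, 110.0, 16.6]
eef_rot: [3.141, -0.0, 1.571]
wrist_force: [-1.0, -1.0, 1.2]
finger_gap: 17.5
```

jog_arm --deltas "0 0 0 0 10;0 0 0 0 10;0 0 -3 0 10;0 0 -10 0 10;0 0 -25 0 10;0 0 -45 0 10;0 0 -60 0 10;0 0 -70 0 10;0 0 -70 0 10;0 0 -70 0 10"

```text
clock: 5.2
eef_pos: [462.2, 109.9, 86.0]
eef_rot: [-3.141, 0.0, 1.571]
wrist_force: [0.4, 0.5, 0.0]
finger_gap: 17.2
```

```bash
python3 g.py 635.5,10.4,80,1.571 635.5,10.4,25,1.571;  python3 - <<'E'
from h import *
s,d=optics.camera("scene"); cv2.imwrite("pics/a3.png",cv2.resize(s[150:330,200:420,::-1],None,fx=3.3,fy=3.3))
E
```

```text
t 5.2 pos [462.2 109.9  86. ] yaw 1.5707 gap 17.2 q [ 0.16  0.3   1.86 -0.    0.98  0.16] F [0.4 0.5 0. ]
635.5,10.4,80,1.571 -> [-99.5 173.3   6. ] twist -0.0
635.5,10.4,25,1.571 -> [-99.5 173.3  61. ] twist -0.0
```

View pics/a3.png

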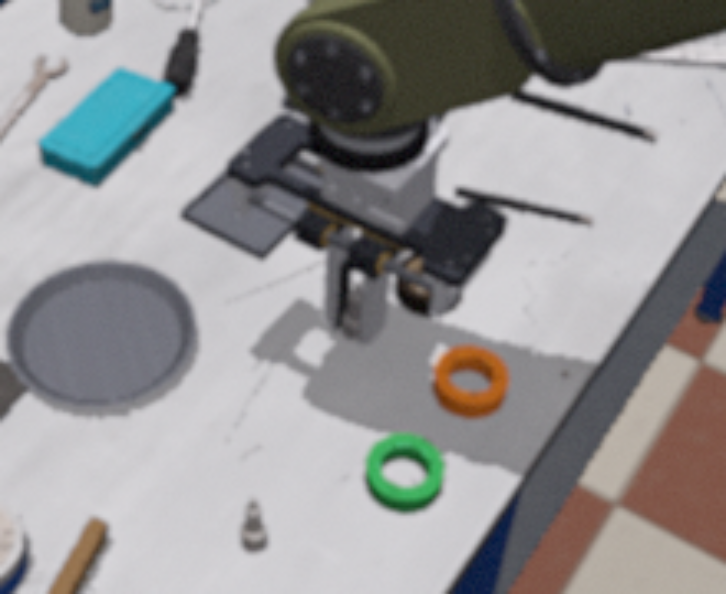

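The nozzle is held: gap 17.2, and its place on the bench is empty. I'll carry it to the +y bay.

jog_arm --deltas "-15 25 0 0 10;-38 65 0 0 10;-60 105 0 0 10;-80 140 0 0 10;-93 162 0 0 10;-99.5 173 0 0 10;-99.5 173 0 0 10;-99.5 173 0 0 10;-99.5 173 0 0 10;-99.5 173 0 0 10"

```text
clock: 6.5
eef_pos: [635.3, 10.8, 86.7]
eef_rot: [3.141, -0.0, 1.571]
wrist_force: [0.0, -1.0, -1.5]
finger_gap: 17.5
```

jog_arm --deltas "0 0 20 0 10;0 0 40 0 10;0 0 52 0 10;0 0 58 0 10;0 0 62 0 10;0 0 64 0 10;0 0 64.5 0 10;0 0 64.5 0 10;0 0 64.5 0 10;0 0 64.5 0 10"

```text
clock: 7.75
eef_pos: [635.5, 10.5, 22.1]
eef_rot: [3.141, 0.0, 1.571]
wrist_force: [0.3, -0.2, -0.6]
finger_gap: 17.4
```

```bash
python3 g.py 635.5,10.4,20.8,1.571; python3 - <<'E'
from h import *
s,d=optics.camera("scene"); cv2.imwrite("pics/a4.png",cv2.resize(s[150:270,220:360,::-1],None,fx=5,fy=5))
E
```

```text
t 7.75 pos [635.5  10.5  22.1] yaw 1.5708 gap 17.4 q [-0.04  0.7   1.42 -0.    1.03 -0.04] F [ 0.3 -0.2 -0.6]
635.5,10.4,20.8,1.571 -> [-0.1 -0.   1.3] twist -0.0
```

View pics/a4.png

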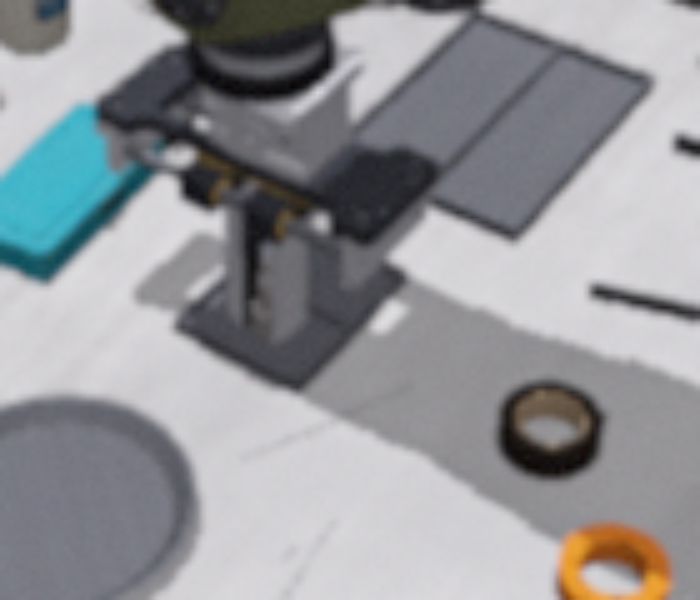

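The nozzle sits in the +y bay, in the middle of the left half of the tray. I'll lower the last millimetre and release.

jog_arm --deltas "0 0 0.6 0 10;0 0 1.2 0 10;0 0 1.4 0 10;0 0 1.4 0 18;0 0 1.4 0 20;0 0 1.4 0 24;0 0 1.4 0 30;0 0 1.4 0 40;0 0 1.4 0 40;0 0 1.4 0 40"

```text
clock: 9.05
eef_pos: [635.4, 10.5, 20.5]
eef_rot: [3.142, 0.0, 1.571]
wrist_force: [-0.3, -0.6, -0.5]
finger_gap: 40.2
```

jog_arm --deltas "0 0 -5 0 40;0 0 -15 0 40;0 0 -30 0 40;0 0 -50 0 40;0 0 -75 0 40;0 0 -90 0 50;0 0 -90 0 50;0 0 -90 0 50;0 0 -90 0 50;0 0 -90 0 50"

```text
clock: 10.3
eef_pos: [635.3, 10.5, 109.9]
eef_rot: [-3.141, -0.0, 1.571]
wrist_force: [-0.5, 0.5, -0.9]
finger_gap: 50.0
```

```bash
python3 g.py 444.5,256.5,110,1.571
```

```text
t 10.3 pos [635.3  10.5 109.9] yaw 1.5708 gap 50.0 q [-0.04  0.59  1.37  0.    1.18 -0.04] F [-0.5  0.5 -0.9]
444.5,256.5,110,1.571 -> [ 2.460e+02 -1.908e+02 -1.000e-01] twist -0.0
```

jog_arm --deltas "30 -23 0 0 50;70 -54 0 0 50;115 -89 0 0 50;160 -124 0 0 50;205 -159 0 0 50;235 -182 0 0 50;246 -191 0 0 50;246 -191 0 0 50;246 -191 0 0 50;246 -191 0 0 50"

```text
clock: 11.55
eef_pos: [445.0, 255.6, 110.4]
eef_rot: [-3.141, 0.0, 1.569]
wrist_force: [-0.5, -0.4, -0.1]
finger_gap: 50.2
```

```bash
python3 g.py 444.5,256.5,17,1.571;  python3 - <<'E'
from h import *
s,d=optics.camera("scene"); cv2.imwrite("pics/a5.png",cv2.resize(s[150:330,200:420,::-1],None,fx=3.3,fy=3.3))
E
```

```text
t 11.55 pos [445.  255.6 110.4] yaw 1.5694 gap 50.2 q [ 0.45  0.34  1.74 -0.    1.06  0.45] F [-0.5 -0.4 -0.1]
444.5,256.5,17,1.571 -> [ 0.9 -0.6 93.4] twist -0.002
```

View pics/a5.png

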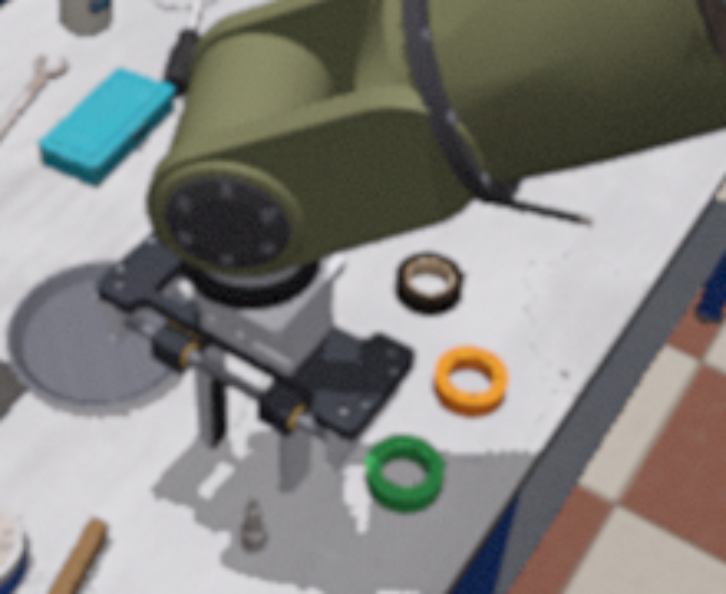

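The jaws stand over the lighter nozzle at crop (253,525), clear of the green ring and the hammer handle. Descend and grasp.

jog_arm --deltas "0.5 0 25 0 50;0.5 0 50 0 50;0.5 0 70 0 50;0.5 0 85 0 50;0.5 0 93.5 0 50;0.5 0 93.5 0 50;0.5 0 93.5 0 30;0.5 0 93.5 0 10;0.5 0 93.5 0 10;0.5 0 93.5 0 10" --squeeze 15

```text
clock: 12.85
eef_pos: [444.6, 257.1, 17.3]
eef_rot: [3.141, -0.0, 1.571]
wrist_force: [0.9, -0.5, 1.3]
finger_gap: 17.0
```

jog_arm --deltas "0 0 0 0 10;0 0 0 0 10;0 0 -3 0 10;0 0 -10 0 10;0 0 -25 0 10;0 0 -45 0 10;0 0 -60 0 10;0 0 -70 0 10;0 0 -70 0 10;0 0 -70 0 10"

```text
clock: 14.1
eef_pos: [444.2, 256.8, 86.6]
eef_rot: [-3.141, 0.0, 1.571]
wrist_force: [-0.6, -0.2, -1.2]
finger_gap: 17.6
```

```bash
python3 g.py 635.5,-43.6,86,1.571;  python3 - <<'E'
from h import *
s,d=optics.camera("scene"); cv2.imwrite("pics/a6.png",cv2.resize(s[150:330,200:420,::-1],None,fx=3.3,fy=3.3))
E
```

```text
t 14.1 pos [444.2 256.8  86.6] yaw 1.5708 gap 17.6 q [ 0.45  0.37  1.76 -0.    1.01  0.45] F [-0.6 -0.2 -1.2]
635.5,-43.6,86,1.571 -> [-300.4  191.3    0.6] twist -0.0
```

View pics/a6.png

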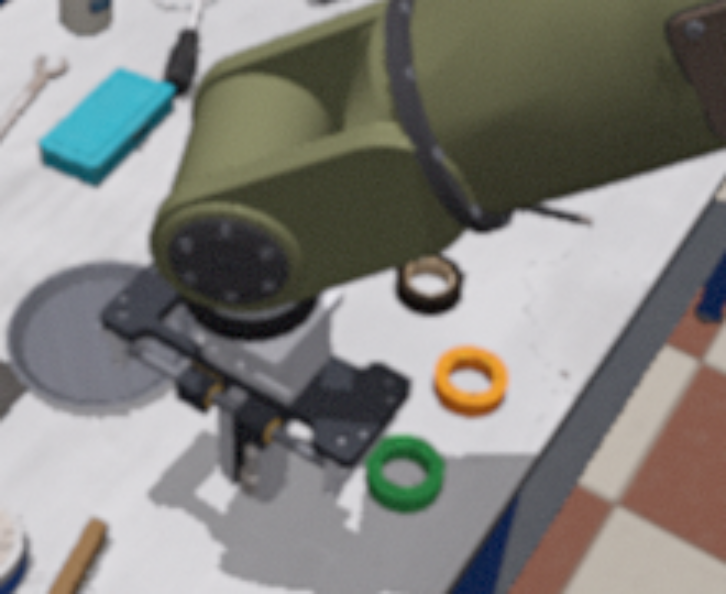

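Held (gap 17.6). Carry to the -y bay, a little higher so it clears the standing nozzle.

jog_arm --deltas "-30 20 -10 0 10;-75 48 -20 0 10;-130 83 -20 0 10;-185 118 -20 0 10;-235 150 -20 0 10;-275 175 -20 0 10;-295 188 -20 0 10;-300.5 191.5 -20 0 10;-300.5 191.5 -20 0 10;-300.5 191.5 -20 0 10"

```text
clock: 15.4
eef_pos: [635.6, -42.5, 107.0]
eef_rot: [-3.141, -0.0, 1.572]
wrist_force: [0.1, 0.2, -0.0]
finger_gap: 17.3
```

jog_arm --deltas "0 0 20 0 10;0 0 40 0 10;0 0 60 0 10;0 0 70 0 10;0 0 77 0 10;0 0 81 0 10;0 0 83 0 10;0 0 83 0 10;0 0 83 0 10;0 0 83 0 10"

```text
clock: 16.65
eef_pos: [636.1, -43.5, 24.3]
eef_rot: [3.141, 0.0, 1.571]
wrist_force: [-0.2, 0.3, -0.3]
finger_gap: 17.4
```

```bash
python3 g.py 635.5,-43.6,21.3,1.571; python3 - <<'E'
from h import *
s,d=optics.camera("scene"); cv2.imwrite("pics/a7.png",cv2.resize(s[150:270,220:360,::-1],None,fx=5,fy=5))
E
```

```text
t 16.65 pos [636.1 -43.5  24.3] yaw 1.5708 gap 17.4 q [-0.13  0.7   1.41  0.    1.03 -0.13] F [-0.2  0.3 -0.3]
635.5,-43.6,21.3,1.571 -> [-0.1 -0.6  3. ] twist -0.0
```

View pics/a7.png

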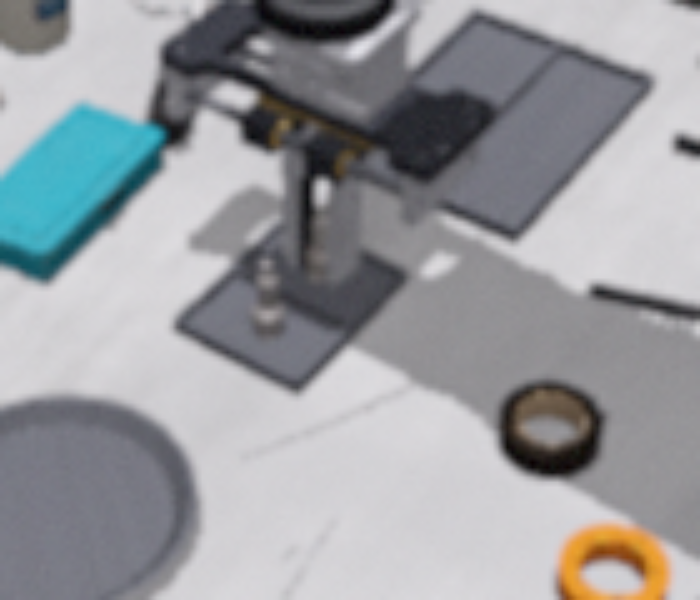

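The first nozzle stands upright at crop (268,300) in the +y bay, and the second is over the middle of the other bay. Lower and release.

jog_arm --deltas "0 -0.5 1 0 10;0 -0.5 2 0 10;0 -0.5 3 0 10;0 -0.5 3.1 0 18;0 -0.5 3.1 0 20;0 -0.5 3.1 0 24;0 -0.5 3.1 0 30;0 -0.5 3.1 0 40;0 -0.5 3.1 0 40;0 -0.5 3.1 0 40"

```text
clock: 17.95
eef_pos: [635.4, -43.5, 20.9]
eef_rot: [-3.142, 0.0, 1.571]
wrist_force: [0.2, 0.4, -0.3]
finger_gap: 40.0
```

jog_arm --deltas "0 0 -5 0 40;0 0 -15 0 40;0 0 -30 0 40;0 0 -50 0 40;0 0 -75 0 40;0 0 -90 0 40;0 0 -90 0 40;0 0 -90 0 40;0 0 -90 0 40;0 0 -90 0 40"

```text
clock: 19.2
eef_pos: [635.3, -43.5, 110.4]
eef_rot: [-3.141, -0.0, 1.571]
wrist_force: [-0.2, 0.0, 0.1]
finger_gap: 39.9
```

```bash
python3 g.py 444.5,-141.6,100,0.3
```

```text
t 19.2 pos [635.3 -43.5 110.4] yaw 1.5708 gap 39.9 q [-0.13  0.59  1.36  0.    1.19 -0.13] F [-0.2  0.   0.1]
444.5,-141.6,100,0.3 -> [ -98.1 -190.8   10.4] twist 1.271
```

jog_arm --deltas "-12 -25 0 0.17 40;-30 -60 0 0.34 40;-50 -100 0 0.51 40;-70 -135 0 0.68 40;-85 -165 0 0.85 40;-94 -183 0 1.02 40;-98 -191 5 1.19 40;-98 -191 10 1.271 40;-98 -191 10 1.271 40;-98 -191 10 1.271 40"

```text
clock: 20.45
eef_pos: [444.5, -141.5, 101.0]
eef_rot: [3.142, -0.0, 0.302]
wrist_force: [-0.2, 0.1, 0.3]
finger_gap: 39.8
```

```bash
python3 g.py 444.5,-141.6,17,0.3;  python3 - <<'E'
from h import *
s,d=optics.camera("scene"); cv2.imwrite("pics/a8.png",cv2.resize(s[130:270,240:440,::-1],None,fx=3.6,fy=3.6))
p,d=optics.camera("top"); cv2.imwrite("pics/a9.png",cv2.resize(p[160:330,180:430,::-1],None,fx=3.2,fy=3.2))
E
```

```text
t 20.45 pos [ 444.5 -141.5  101. ] yaw 0.3019 gap 39.8 q [-0.39  0.26  1.88  0.    1.01  0.88] F [-0.2  0.1  0.3]
444.5,-141.6,17,0.3 -> [-0.1  0.1 84. ] twist 0.002
```

View pics/a8.png

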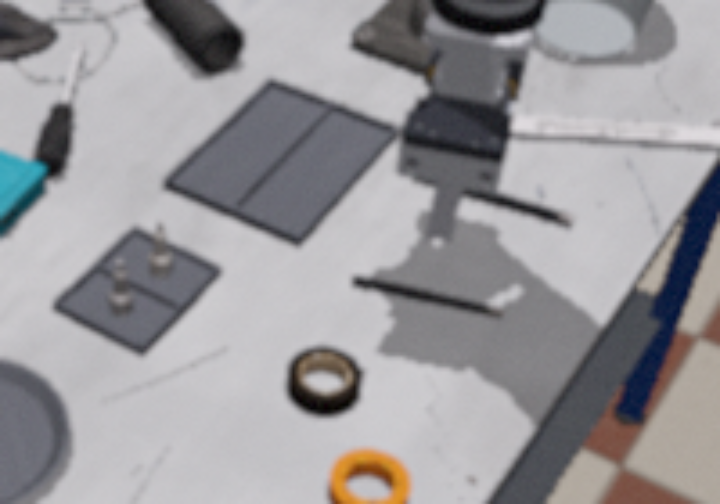

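View pics/a9.png

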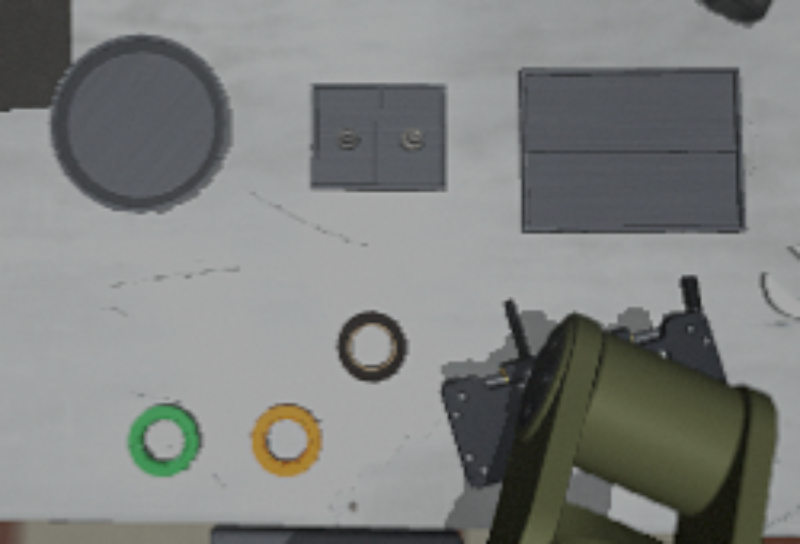

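Both nozzles stand upright in their bays, at top crop (348,140) and (412,140). The jaws are across reamer 9 (its far end shows at top crop (510,303)), so descend and close.

jog_arm --deltas "0 0 25 0 40;0 0 50 0 40;0 0 68 0 40;0 0 79 0 40;0 0 85 0 40;0 0 85 0 40;0 0 85 0 20;0 0 85 0 5;0 0 85 0 5;0 0 85 0 5" --squeeze 20

```text
clock: 21.8
eef_pos: [444.5, -141.6, 16.1]
eef_rot: [3.141, -0.0, 0.3]
wrist_force: [-0.2, 0.0, 1.5]
finger_gap: 8.4
```

jog_arm --deltas "0 0 0 0 5;0 0 0 0 5;0 0 -3 0 5;0 0 -10 0 5;0 0 -25 0 5;0 0 -40 0 5;0 0 -50 0 5;0 0 -50 0 5;0 0 -50 0 5;0 0 -50 0 5"

```text
clock: 23.05
eef_pos: [444.2, -141.4, 65.5]
eef_rot: [-3.141, 0.001, 0.3]
wrist_force: [-0.1, -0.5, 0.5]
finger_gap: 8.2
```

```bash
python3 g.py 661,-224,66,1.571; python3 - <<'E'
from h import *
s,d=optics.camera("scene"); cv2.imwrite("pics/b1.png",cv2.resize(s[130:270,240:440,::-1],None,fx=3.6,fy=3.6))
E
```

```text
t 23.05 pos [ 444.2 -141.4   65.5] yaw 0.2997 gap 8.2 q [-0.39  0.32  1.9  -0.    0.93  0.88] F [-0.1 -0.5  0.5]
661,-224,66,1.571 -> [182.8 142.9  -0.5] twist -1.271
```

View pics/b1.png

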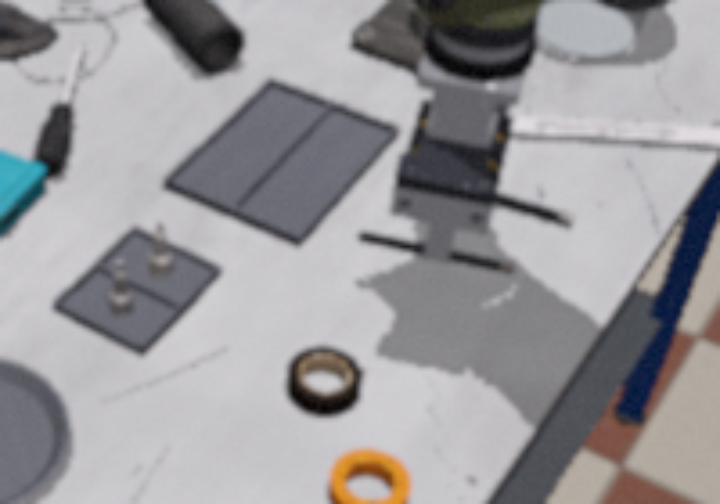

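Reamer 9 is held level at its middle, crop (440,252). Carry it to the far lane and turn it along y.

jog_arm --deltas "15 12 -5 -0.14 5;40 31 -10 -0.3 5;70 55 -10 -0.46 5;100 78 -10 -0.62 5;130 102 -10 -0.78 5;155 121 -10 -0.94 5;173 135 -10 -1.1 5;183 143 -10 -1.22 5;183 143 -10 -1.271 5;183 143 -10 -1.271 5"

```text
clock: 24.35
eef_pos: [661.3, -224.0, 75.2]
eef_rot: [-3.141, -0.0, 1.57]
wrist_force: [-0.6, 0.0, -0.6]
finger_gap: 8.0
```

```bash
python3 g.py 661,-224,21,1.571; python3 - <<'E'
from h import *
s,d=optics.camera("scene"); cv2.imwrite("pics/b2.png",cv2.resize(s[110:250,240:440,::-1],None,fx=3.6,fy=3.6))
E
```

```text
t 24.35 pos [ 661.3 -224.    75.2] yaw 1.5704 gap 8.0 q [-0.38  0.76  1.17  0.    1.21 -0.38] F [-0.6  0.  -0.6]
661,-224,21,1.571 -> [ 0.  -0.3 54.2] twist -0.001
```

View pics/b2.png

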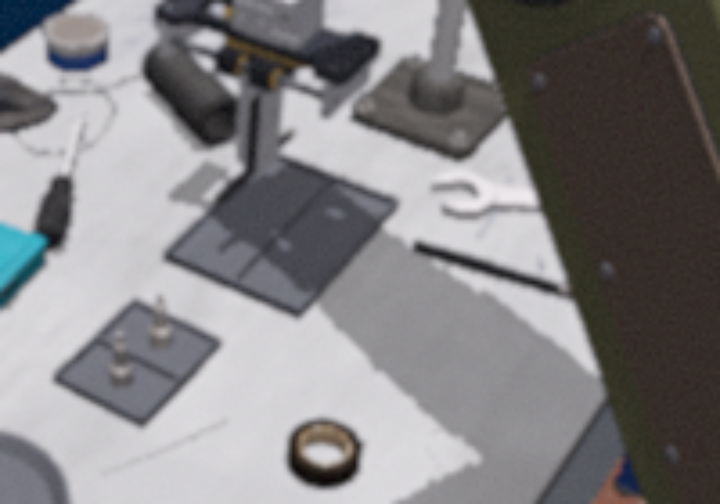

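The rod hangs over the far lane parallel to it. Lower to about 0.5 mm above the floor, release at small opening so the fingers stay inside the lane, and rise.

jog_arm --deltas "0 0 15 0 5;0 0 30 0 5;0 0 42 0 5;0 0 49 0 5;0 0 53 0 5;0 0 54.5 0 5;0 0 54.5 0 5;0 0 54.5 0 12;0 0 54.5 0 20;0 0 54.5 0 28"

```text
clock: 25.65
eef_pos: [661.6, -224.1, 21.6]
eef_rot: [3.141, 0.0, 1.571]
wrist_force: [0.8, 0.7, 0.5]
finger_gap: 26.0
```

jog_arm --deltas "0 0 0 0 28;0 0 -5 0 28;0 0 -15 0 28;0 0 -35 0 28;0 0 -60 0 28;0 0 -80 0 40;0 0 -80 0 40;0 0 -80 0 40;0 0 -80 0 40;0 0 -80 0 40"

```text
clock: 26.9
eef_pos: [661.3, -224.0, 100.7]
eef_rot: [-3.141, -0.0, 1.571]
wrist_force: [-0.4, 0.6, -0.5]
finger_gap: 40.0
```

```bash
python3 g.py 456.5,-281.5,100,0.148
```

```text
t 26.9 pos [ 661.3 -224.   100.7] yaw 1.5708 gap 40.0 q [-0.38  0.74  1.15  0.    1.26 -0.38] F [-0.4  0.6 -0.5]
456.5,-281.5,100,0.148 -> [ -57.5 -204.8    0.7] twist 1.423
```

jog_arm --deltas "-6 -22 0 0.16 40;-15 -55 0 0.32 40;-27 -95 0 0.48 40;-38 -135 0 0.64 40;-48 -170 0 0.8 40;-55 -195 0 0.96 40;-57.5 -205 0 1.12 40;-57.5 -205 0 1.28 40;-57.5 -205 0 1.423 40;-57.5 -205 0 1.423 40"

```text
clock: 28.15
eef_pos: [456.5, -281.6, 101.3]
eef_rot: [-3.141, 0.0, 0.149]
wrist_force: [0.6, 0.0, -0.3]
finger_gap: 39.7
```

```bash
python3 g.py 456.5,-281.5,16,0.148;  python3 - <<'E'
from h import *
s,d=optics.camera("scene"); cv2.imwrite("pics/b3.png",cv2.resize(s[110:250,240:440,::-1],None,fx=3.6,fy=3.6))
p,d=optics.camera("top"); cv2.imwrite("pics/b4.png",cv2.resize(p[160:330,230:480,::-1],None,fx=3.2,fy=3.2))
E
```

```text
t 28.15 pos [ 456.5 -281.6  101.3] yaw 0.1486 gap 39.7 q [-0.62  0.4   1.68 -0.    1.06  0.8 ] F [ 0.6  0.  -0.3]
456.5,-281.5,16,0.148 -> [ 0.1 -0.1 85.3] twist 0.001
```

View pics/b3.png

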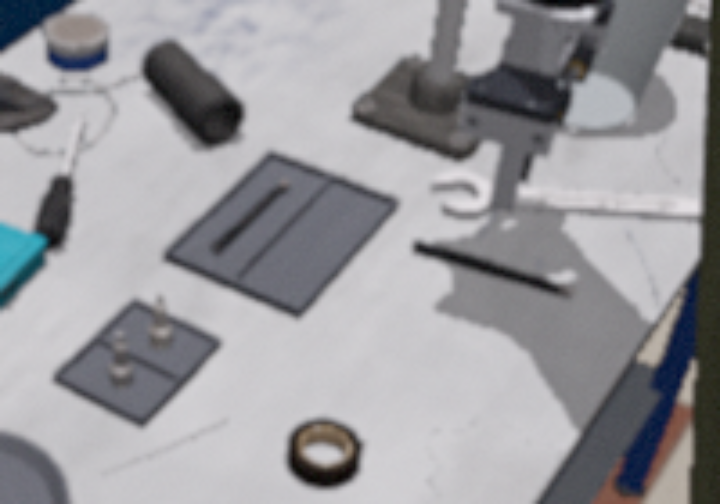

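View pics/b4.png

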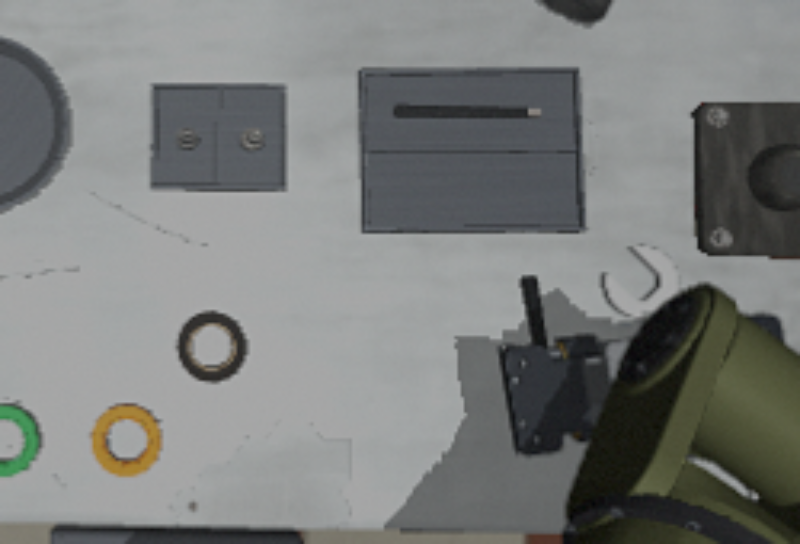

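Reamer 9 lies flat and centred in the far lane, top crop (467,111). The gripper is over reamer 12. Descend and grasp.

jog_arm --deltas "0 0 25 0 40;0 0 50 0 40;0 0 68 0 40;0 0 79 0 40;0 0 85 0 40;0 0 85 0 40;0 0 85 0 20;0 0 85 0 5;0 0 85 0 5;0 0 85 0 5" --squeeze 25

```text
clock: 29.5
eef_pos: [456.6, -281.7, 16.7]
eef_rot: [3.141, -0.0, 0.148]
wrist_force: [-0.2, -0.1, 2.7]
finger_gap: 10.5
```

jog_arm --deltas "0 0 0 0 5;0 0 0 0 5;0 0 -3 0 5;0 0 -10 0 5;0 0 -25 0 5;0 0 -40 0 5;0 0 -50 0 5;0 0 -50 0 5;0 0 -50 0 5;0 0 -50 0 5"

```text
clock: 30.75
eef_pos: [456.3, -281.5, 65.9]
eef_rot: [-3.141, 0.001, 0.148]
wrist_force: [0.4, 1.0, 0.4]
finger_gap: 11.0
```

```bash
python3 g.py 595,-224,75,1.571; python3 - <<'E'
from h import *
s,d=optics.camera("scene"); cv2.imwrite("pics/b5.png",cv2.resize(s[110:250,240:440,::-1],None,fx=3.6,fy=3.6))
E
```

```text
t 30.75 pos [ 456.3 -281.5   65.9] yaw 0.1478 gap 11.0 q [-0.62  0.45  1.71  0.    0.99  0.8 ] F [0.4 1.  0.4]
595,-224,75,1.571 -> [145.6 -36.4  -9.1] twist -1.423
```

View pics/b5.png

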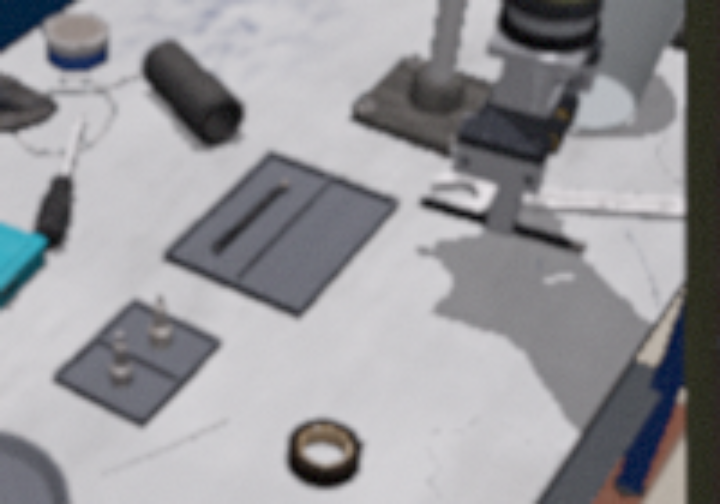

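Reamer 12 is held level, with a gap of 11. Carry it to the near lane.

jog_arm --deltas "10 -2 -5 -0.16 5;25 -6 -10 -0.32 5;45 -11 -10 -0.48 5;70 -17 -10 -0.64 5;95 -23 -10 -0.8 5;115 -29 -10 -0.96 5;130 -33 -10 -1.12 5;140 -35 -10 -1.28 5;145.5 -36.5 -10 -1.423 5;145.5 -36.5 -10 -1.423 5"

```text
clock: 32.05
eef_pos: [595.1, -223.9, 76.0]
eef_rot: [-3.141, -0.0, 1.57]
wrist_force: [0.3, 0.4, -0.7]
finger_gap: 10.8
```

```bash
python3 g.py 595,-224,21.2,1.571; python3 - <<'E'
from h import *
s,d=optics.camera("scene"); cv2.imwrite("pics/b6.png",cv2.resize(s[110:250,240:440,::-1],None,fx=3.6,fy=3.6))
E
```

```text
t 32.05 pos [ 595.1 -223.9   76. ] yaw 1.5703 gap 10.8 q [-0.42  0.63  1.39  0.    1.12 -0.42] F [ 0.3  0.4 -0.7]
595,-224,21.2,1.571 -> [-0.1 -0.1 54.8] twist -0.001
```

View pics/b6.png

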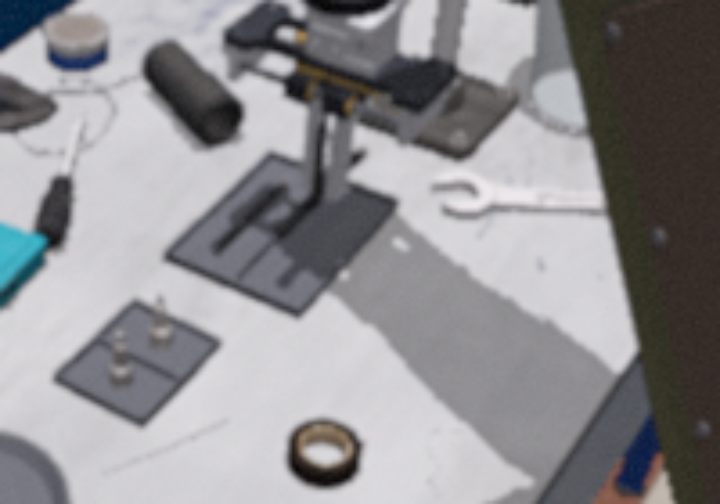

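The rod is over the near lane and parallel to it. Lower and release.

jog_arm --deltas "0 0 15 0 5;0 0 30 0 5;0 0 42 0 5;0 0 49 0 5;0 0 53 0 5;0 0 54.5 0 5;0 0 54.5 0 5;0 0 54.5 0 14;0 0 54.5 0 20;0 0 54.5 0 28"

```text
clock: 33.35
eef_pos: [595.1, -224.1, 22.1]
eef_rot: [3.141, 0.0, 1.571]
wrist_force: [0.0, -0.0, -0.2]
finger_gap: 26.1
```

jog_arm --deltas "0 0 0 0 28;0 0 -5 0 28;0 0 -15 0 28;0 0 -35 0 28;0 0 -60 0 28;0 0 -80 0 90;0 0 -80 0 90;0 0 -80 0 90;0 0 -80 0 90;0 0 -80 0 90"

```text
clock: 34.6
eef_pos: [594.8, -224.0, 101.3]
eef_rot: [-3.141, -0.0, 1.571]
wrist_force: [-0.4, 0.3, 0.3]
finger_gap: 74.3
```

```bash
python3 g.py 464,-12,80,1.571
```

```text
t 34.6 pos [ 594.8 -224.   101.3] yaw 1.5708 gap 74.3 q [-0.42  0.6   1.38  0.    1.17 -0.42] F [-0.4  0.3  0.3]
464,-12,80,1.571 -> [ 212.  -130.8   21.3] twist -0.0
```

jog_arm --deltas "30 -18 0 0 90;70 -43 5 0 90;115 -71 10 0 90;160 -99 15 0 90;195 -120 20 0 90;212 -131 21 0 90;212 -131 21 0 90;212 -131 21 0 90;212 -131 21 0 90;212 -131 21 0 90" --squeeze 20

```text
clock: 35.85
eef_pos: [464.3, -12.6, 80.9]
eef_rot: [-3.142, -0.0, 1.57]
wrist_force: [0.4, -1.1, 0.6]
finger_gap: 90.0
```

```bash
python3 g.py 464,-12,16,1.571;  python3 - <<'E'
from h import *
s,d=optics.camera("scene"); cv2.imwrite("pics/c1.png",cv2.resize(s[110:290,200:420,::-1],None,fx=3.3,fy=3.3))
p,d=optics.camera("top"); cv2.imwrite("pics/c2.png",cv2.resize(p[160:330,180:430,::-1],None,fx=3.2,fy=3.2))
E
```

```text
t 35.85 pos [464.3 -12.6  80.9] yaw 1.57 gap 90.0 q [-0.11  0.29  1.9  -0.    0.96 -0.11] F [ 0.4 -1.1  0.6]
464,-12,16,1.571 -> [ 0.6 -0.3 64.9] twist -0.001
```

View pics/c1.png

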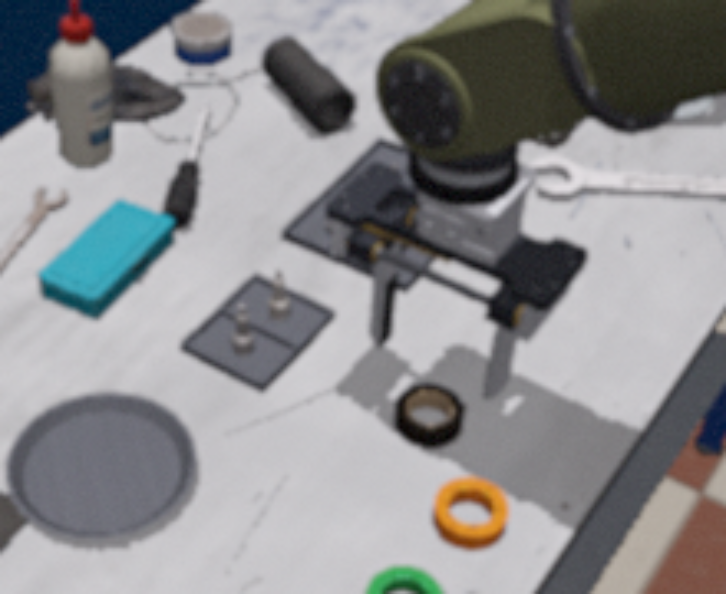

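View pics/c2.png

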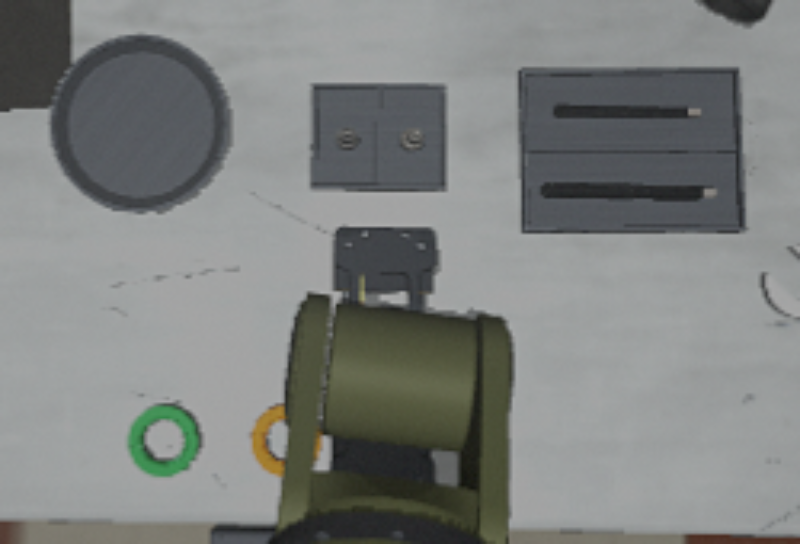

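Both reamers lie in their lanes, at top crop (628,111) and (628,191). The open jaws straddle the tape at scene crop (430,413). Grasp the tape.

jog_arm --deltas "0.5 0 20 0 90;0.5 0 40 0 90;0.5 0 55 0 90;0.5 0 62 0 90;0.5 0 65 0 90;0.5 0 65 0 90;0.5 0 65 0 70;0.5 0 65 0 50;0.5 0 65 0 50;0.5 0 65 0 50" --squeeze 20

```text
clock: 37.2
eef_pos: [464.1, -11.6, 16.0]
eef_rot: [3.141, 0.0, 1.571]
wrist_force: [-0.2, 0.2, 0.3]
finger_gap: 55.4
```

jog_arm --deltas "0 0 0 0 50;0 0 0 0 50;0 0 -3 0 50;0 0 -10 0 50;0 0 -25 0 50;0 0 -45 0 50;0 0 -60 0 50;0 0 -60 0 50;0 0 -60 0 50;0 0 -60 0 50"

```text
clock: 38.45
eef_pos: [463.7, -11.6, 75.4]
eef_rot: [-3.14, -0.0, 1.571]
wrist_force: [0.2, 0.5, 0.1]
finger_gap: 55.9
```

```bash
python3 -c "
from h import *
print(cast('top',[[223.8,198.5]],15),cast('top',[[223.8,198.5]],4))"; python3 g.py 642,181.5,76,1.571; python3 - <<'E'
from h import *
s,d=optics.camera("scene"); cv2.imwrite("pics/c3.png",cv2.resize(s[110:290,200:420,::-1],None,fx=3.3,fy=3.3))
E
```

```text
[[642.17583469 180.22449528  15.        ]] [[643.6052501  181.83034251   4.        ]]
t 38.45 pos [463.7 -11.6  75.4] yaw 1.5707 gap 55.9 q [-0.1   0.3   1.9   0.    0.95 -0.1 ] F [0.2 0.5 0.1]
642,181.5,76,1.571 -> [193.1 178.3  -0.6] twist -0.0
```

View pics/c3.png

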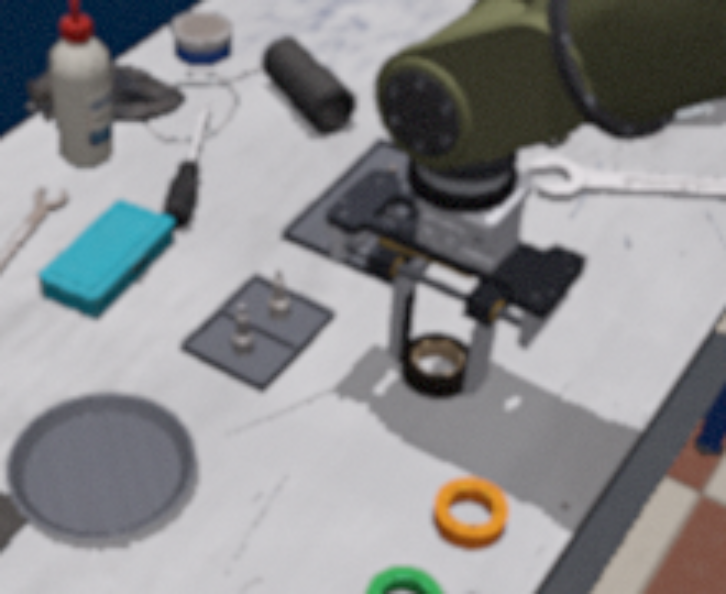

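The tape is held (gap 55.9). Carry to the dish.

jog_arm --deltas "20 18 0 0 50;50 46 0 0 50;90 83 0 0 50;130 120 0 0 50;165 152 0 0 50;185 171 0 0 50;193 178.5 0 0 50;193 178.5 0 0 50;193 178.5 0 0 50;193 178.5 0 0 50"

```text
clock: 39.75
eef_pos: [642.3, 180.8, 76.2]
eef_rot: [3.141, -0.0, 1.57]
wrist_force: [-0.0, 0.0, 0.0]
finger_gap: 55.5
```

jog_arm --deltas "0 0 15 0 50;0 0 30 0 50;0 0 42 0 50;0 0 48 0 50;0 0 51 0 50;0 0 51 0 50;0 0 51 0 50;0 0 51 0 50;0 0 51 0 50;0 0 51 0 50"

```text
clock: 41.0
eef_pos: [642.6, 181.4, 25.0]
eef_rot: [3.142, -0.0, 1.571]
wrist_force: [0.4, 1.1, -0.6]
finger_gap: 55.8
```

```bash
python3 g.py 642,181.5,20.6,1.571; python3 - <<'E'
from h import *
s,d=optics.camera("scene"); cv2.imwrite("pics/c4.png",cv2.resize(s[110:290,200:420,::-1],None,fx=3.3,fy=3.3))
E
```

```text
t 41.0 pos [642.6 181.4  25. ] yaw 1.5708 gap 55.8 q [ 0.22  0.76  1.31 -0.    1.08  0.22] F [ 0.4  1.1 -0.6]
642,181.5,20.6,1.571 -> [ 0.1 -0.6  4.4] twist -0.0
```

View pics/c4.png

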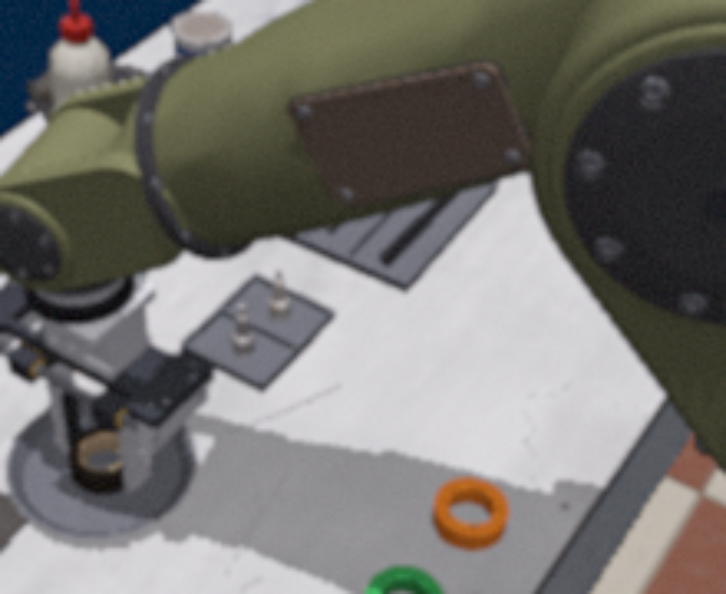

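The tape is centred in the dish. Lower, open to 74 (fingers stay inside the floor), then rise and retreat.

jog_arm --deltas "0 -0.5 2 0 50;0 -0.5 4 0 50;0 -0.5 4.2 0 50;0 -0.5 4.2 0 50;0 -0.5 4.2 0 58;0 -0.5 4.2 0 64;0 -0.5 4.2 0 72;0 -0.5 4.2 0 74;0 -0.5 4.2 0 74;0 -0.5 4.2 0 74"

```text
clock: 42.3
eef_pos: [642.1, 181.4, 20.8]
eef_rot: [3.142, -0.0, 1.571]
wrist_force: [-0.3, -0.9, 0.3]
finger_gap: 74.1
```

jog_arm --deltas "0 0 -5 0 74;0 0 -15 0 74;0 0 -35 0 74;0 0 -65 0 74;0 0 -100 0 74;0 -40 -130 0 74;0 -90 -150 0 74;0 -140 -160 0 74;0 -190 -160 0 74;0 -210 -160 0 74"

```text
clock: 43.55
eef_pos: [430.2, 181.5, 182.5]
eef_rot: [3.139, -0.001, 1.571]
wrist_force: [1.4, -0.3, -0.5]
finger_gap: 73.9
```

jog_arm --deltas "0 -20 0 0 74;40 -40 0 0 74;90 -60 0 0 74;140 -80 0 0 74;180 -100 0 0 74;200 -110 0 0 74;200 -110 0 0 74;200 -110 0 0 74;200 -110 0 0 74;200 -110 0 0 74"

```text
clock: 44.8
eef_pos: [322.4, 381.0, 180.9]
eef_rot: [3.141, -0.0, 1.57]
wrist_force: [-0.4, -0.6, -0.0]
finger_gap: 73.7
```

```bash
python3 g.py; python3 - <<'E'
from h import *
s,d=optics.camera("scene"); cv2.imwrite("pics/d1.png",cv2.resize(s[100:360,150:450,::-1],None,fx=2.3,fy=2.3))
p,d=optics.camera("top"); cv2.imwrite("pics/d2.png",cv2.resize(p[100:330,80:430,::-1],None,fx=2.28,fy=2.28)); np.savez("pics/end.npz",p=p,d=d)
E
```

```text
t 44.8 pos [322.4 381.  180.9] yaw 1.5699 gap 73.7 q [ 0.8   0.22  1.71 -0.    1.21  0.8 ] F [-0.4 -0.6 -0. ]
```

View pics/d1.png

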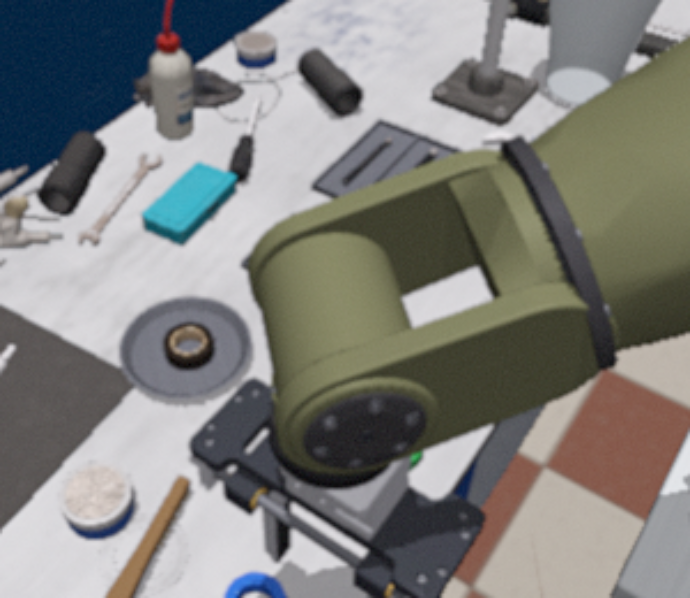

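View pics/d2.png

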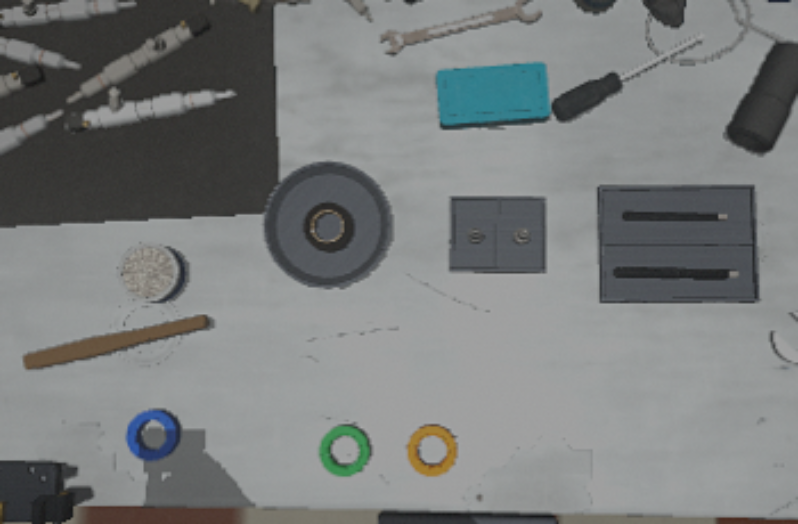

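All five things are placed. In the top view the tape is at (328,228), the nozzles at (477,236) and (521,236), and the reamers at (675,216) and (675,273). Last check: compare the bystanders with the first picture, then hand in.

```bash
python3 - <<'E'
from h import *
a=np.load("pics/top0.npz")["p"]; b=np.load("pics/end.npz")["p"]; 
for nm,(x0,y0,x1,y1) in dict(tin=(128,200,165,237),case=(265,120,325,160),rings=(215,275,290,312)).items():
    print(nm, np.round(cv2.phaseCorrelate(a[y0:y1,x0:x1].mean(2),b[y0:y1,x0:x1].mean(2)),3), "mean diff",np.abs(a[y0:y1,x0:x1].astype(int)-b[y0:y1,x0:x1]).mean().round(2)) if True else 0
E
python3 -c "
from cell import workorder; print(workorder.sign_off())"; ls pics | wc -l
```

```text
the job is handed in; nothing more can be done
None
30Traceback (most recent call last):
  File "<stdin>", line 4, in <module>
    return _wrapfunc(a, 'round', decimals=decimals, out=out)
    return _wrapit(obj, method, *args, **kwds)
    conv = _array_converter(obj)
ValueError: setting an array element with a sequence. The requested array has an inhomogeneous shape after 1 dimensions. The detected shape was (2,) + inhomogeneous part.
```

The comparison script failed on a formatting error before the hand-in ran, so I'm rerunning it on the saved pictures.

```bash
python3 - <<'E'
import numpy as np,cv2
a=np.load("pics/top0.npz")["p"]; b=np.load("pics/end.npz")["p"]
for nm,(x0,y0,x1,y1) in dict(tin=(128,200,165,237),case=(265,120,325,160),rings=(215,275,290,312)).items():
    s,_=cv2.phaseCorrelate(a[y0:y1,x0:x1].mean(2),b[y0:y1,x0:x1].mean(2)); print(nm,"shift px",np.round(s,2),"diff",np.abs(a[y0:y1,x0:x1].astype(int)-b[y0:y1,x0:x1]).mean().round(2))
E
```

```text
tin shift px [ 0.   -0.02] diff 1.43
case shift px [-0.03  0.05] diff 1.44
rings shift px [ 0.45 -0.07] diff 1.54
```

All five things are sorted and the job is handed in at about 45 s on the clock. I placed them in the order you gave: the nozzles, then the reamers, then the tape.

- **Nozzles:** both stand upright in the small tray, the darker one in the +y bay and the lighter one in the -y bay.
- **Reamers:** both lie flat and lengthwise in the big tray, the smaller in the far lane and the larger in the near lane.
- **Tape:** the black roll lies flat in the middle of the dish.

**Last checks:** the final top view shows all five in place with the gripper well clear. In the scene view the arm hid the small tray and part of the big one. Wrist force stayed under 3 N in every reading.

**Bystanders:** I had planned to compare them before handing in, but that script stopped on a formatting error and the hand-in ran anyway. Rerun on the saved pictures:
- **Tin and case:** they had not moved (shift 0.05 px or less).
- **Green and orange rings:** the estimate was 0.45 px of shift. The picture difference there (1.5) is about the same as at the tin and case (1.4), so I take it as noise.

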